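Put the laundry supplies back on their mats

ROBOT

A 7-joint arm with a two-finger parallel gripper is mounted at the origin on the work surface. World frame = base frame: x ahead of the robot, y to its left, z up, the work surface at z = 0. Lengths are in mm, angles in degrees, forces in N, time in s.
With the tool pointing down it reaches from about 350 to 775 mm from the base axis. Payload 3.1 kg.
Tool frame: the origin (TCP) lies on the centre line of the jaws, within the pads' length; the fingertips stand 25 mm ahead of it and the grasp point (between the pads) lies 6 mm ahead of it; x points along the fingers, z is the direction in which the jaws open and shut, and the axes are right-handed (so a half turn about x gives the same grasp; the last joint's range is limited). The gripper opens to 85 mm and grips with 20 to 120 N. Pads are 22 mm wide; open, the fingers measure 114 mm over their backs; the gripper's body (76 mm by 85 mm) begins 54 mm behind the grasp point. The pads swing forward as they close: fully open they stand 13 mm farther back than shut.
Start: joints at [-72.004, 17.813, 0.802, 86.603, -0.252, 75.585, -1.558], TCP at [191.561, 515.579, 256.304] pointing down, gripper open.
Joint ranges: [-154.91, 154.91], [-16.99, 109.72], [-72.82, 74.43], [7.12, 147.25], [-82.49, 262.49], [11.32, 116.49], [-174.64, 174.64]. Speed limits (degrees/s): [159.86, 159.86, 180, 180, 180, 180, 180].

INTERFACE

Orientations are given as [roll, pitch, yaw] about the fixed x, y, z axes, in that order (R = Rz(yaw) Ry(pitch) Rx(roll)).
In Python, from plant import bot gives the robot as it stands.
- The arm moves only by the tool step_arm, never from a script. Its argument "increments" is a list of rows, each an object with "delta_pos": the shift along the tool's x, y, z scaled (see below), a list of three; "twist": the turn about the tool's x scaled (see below); "hand": the finger opening in mm, from 0 to 85.4. In form: [{"delta_pos": [dx, dy, dz], "twist": twist, "hand": hand}, ...]. A call has 1 to 8 rows; each row is the pose to reach, as a shift and turn from the pose measured when the call began, along the tool's axes at that moment, turning the shorter way round; what a row does not reach only later rows make up. The controller multiplies each number of a shift by 300 mm and each number of a turn by 360 degrees. A row lasts 1/8 s, in which the tool goes at most 62.5 mm and 10.7 degrees, less where a joint would pass 70% of its speed; a pose out of reach is approached as far as the arm can. A call with a number of a shift or a turn outside -1 to 1 is refused whole. A call with a gripper value outside its range is refused whole. The fingers move at their own pace and stop on an object; "force" is the grip in N (left out, the last holds). Time passes only in rows, so rows that repeat a pose let the fingers close. It gives the time, the measured TCP pose, the force and the opening at its end, in the units of the state.
- bot.get_obs(): the state, without advancing time (a new reading comes with each control period).
- bot.read_camera(name): name is "side" or "top"; returns a dict with "color" (384x512x3 uint8, blue, green, red), "vertical_fov" (degrees; the focal length in pixels is half the picture's height over the tangent of half this angle, whatever the lens; pixels are square), "cx", "cy" (the principal point, pixels), "R" (3x3) and "t" (3): a world point X has camera coordinates R X + t. Camera axes: x right, y down, z forward; pixel columns grow to the right and rows downward; lengths in mm; the calibration is good to about 2 mm. A picture is of the moment at which its call begins. There is no depth.
- bot.job_done(): hands the job in, once; it reports no verdict.
Trained networks look in a picture, given as the dict that the camera call returned (one of the last four; its "shot" number tells which), for a name from the list of things; names that differ only in an ending like _2 or _b are one class to them, and where a whole thing is asked for, a point or a joint stands for the part that bears it (a point fixed in the world has none). Each returns a list of dicts, best first, with "p" (0 to 1); they miss things now and then, are a little off and sometimes report something else, mostly with a low value. They report only what shows in the picture. A call takes as long as a camera call.
- bot.find_in(name, picture): "bbox" ([left, top, right, bottom] in pixels, round what is visible of it).
- bot.regions_of(name, picture): "pixels" (384x512 bool, what is visible of it) and "bbox" ([left, top, right, bottom] in pixels, round what is visible of it).
The state is a dict: "time_s": time; "joint_pos": joint angles; "joint_velocities": joint speeds; "joint_efforts": joint torques, N m; "ee_pos": TCP position; "orientation": TCP orientation; "contact_force": force on the tool from outside, world axes, zero at the start; "wrist_torque": the same for the moment, N m; "grip_width": finger opening in mm.
Only numpy, scipy, OpenCV 4.12 (cv2) and the standard library are available. Lean on these libraries where they do the work, as an engineer would, in place of code of your own. Each camera call takes 0.05 s, during which the arm holds its last target.

TASK

Tidy the laundry counter: stand each of the four supplies upright on the rubber mat with its own colour and shape of outline (red carton on the red oblong, blue-capped bottle on the blue circle, green-lidded tub on the green circle, yellow brush bristles-down on the yellow oblong), centred so that it stands wholly inside the outline, the oblong ones lined up with theirs either way round. Leave the metal beaker and the orange peg tub where they are.

Things in the scene. Friction and masses are not known exactly. Their poses are not given: they have to be found in the camera images.
- carton: Red powder carton with a white band, upright, 80 (its x) x 44 (its y) x 115 mm tall, rigid, about 0.3 kg. Origin: centre of its underside; z up. Grip it across the 44 mm, near the top.
- bottle: Round white detergent bottle with a blue label and a blue cap, 130 mm tall, body 54 mm across up to 70 mm, sloping in to the cap, which is 42 mm across from 90 to 130 mm; about 0.3 kg. Origin: centre of its underside; z up. The cap is a firm grip.
- tub: Round white tub with a green band and a green lid, 75 mm tall, 58 mm across; the lid is 60 mm across from 57 to 75 mm; about 0.2 kg. Origin: centre of its underside; z up. 
- brush: Scrubbing brush standing on its bristles, 104 (its x) x 50 (its y) x 70 mm tall: stiff tan bristles from 0 to 20 mm, yellow back to 38 mm, above it a yellow grip 76 (x) x 24 (y) mm from 38 to 70 mm; about 0.15 kg. Origin: centre of its underside; z up. Grip it across the 24 mm.
- carton_mat: Black rubber mat 122 (its x) x 86 (its y) x 5 mm with a red printed oblong outline, 104 (x) x 68 (y) mm inside the line, at its centre. Origin: centre of its underside, its top 5 mm above; z up. Fixed to the counter.
- bottle_mat: Round black rubber mat 104 mm across, 5 mm thick, with a blue printed circle, 78 mm across inside the line, at its centre. Origin: centre of its underside, its top 5 mm above; z up. Fixed to the counter.
- tub_mat: Round black rubber mat 110 mm across, 5 mm thick, with a green printed circle, 84 mm across inside the line, at its centre. Origin: centre of its underside, its top 5 mm above; z up. Fixed to the counter.
- brush_mat: Black rubber mat 146 (its x) x 92 (its y) x 5 mm with a yellow printed oblong outline, 128 (x) x 74 (y) mm inside the line, at its centre. Origin: centre of its underside, its top 5 mm above; z up. Fixed to the counter.
- beaker: Empty metal beaker, open at the top, 66 mm across at the rim, 85 mm tall, loose. A bystander: leave it alone. Origin: centre of its underside; z up. 
- peg_tub: Orange square tub, 85 x 85 mm and 60 mm tall, with wooden clothes pegs sticking out to 80 mm height, loose. A bystander: leave it alone. Origin: centre of its underside; z up. 

How it is judged (in metres and radians):
At the end, for the whole second after the job is handed in: Each supply rests released and upright (within 0.1 rad) on its own mat: bottle and tub within 13 mm of the mat's centre; carton and brush within 13 mm of it along each of the mat's axes and lined up within 0.3 rad (either way round) (z of carton in the frame of carton_mat between 0.002 and 0.009 m and angle between each of carton, bottle, tub, brush's own z axis and vertical below 0.1 rad and linear speed of each of carton, bottle, tub, brush below 0.02 m/s and x of carton in the frame of carton_mat between -0.013 and 0.013 m and y of carton in the frame of carton_mat between -0.013 and 0.013 m and angle between the x axis of carton and the x axis of carton_mat, either way round below 0.3 rad and z of bottle in the frame of bottle_mat between 0.002 and 0.009 m and horizontal distance between bottle and bottle_mat below 0.013 m and z of tub in the frame of tub_mat between 0.002 and 0.009 m and horizontal distance between tub and tub_mat below 0.013 m and z of brush in the frame of brush_mat between 0.002 and 0.009 m and x of brush in the frame of brush_mat between -0.013 and 0.013 m and y of brush in the frame of brush_mat between -0.013 and 0.013 m and angle between the x axis of brush and the x axis of brush_mat, either way round below 0.3 rad); the robot touches nothing.
It fails at once if the metal beaker is moved more than 25 mm or tipped (distance of beaker from where it was at the start of the episode above 0.025 m or angle between beaker's own z axis and vertical above 0.3 rad).
It fails at once if the orange peg tub is moved more than 25 mm or tipped (distance of peg_tub from where it was at the start of the episode above 0.025 m or angle between peg_tub's own z axis and vertical above 0.3 rad).
It also fails if it takes over 115 s, if anything falls off the work surface, if the arm or the gripper's body presses on something with over 40 N, if the wrist force passes 120 N, or if a joint passes its speed limit or range.

## Working session

There is one attempt and no reset: what is moved stays moved. The work goes in short steps, Python scripts to look and compute and a tool call to move; the robot and the scene stay as the last step left them, time stands still between calls to the robot, and variables do not carry over. Pictures are saved under pics/ and viewed, and the job is handed in when it is done.

Besides the shell and the picture viewer there is one more tool, called after "Call:" as name([rows], argument=value, ...), one row to a line, values as JSON. step_arm: Moves the arm, as the interface text tells. Shifts and turns lie within -1 to 1; 1 stands for 300 mm of shift or 360 degrees of turn. Its arguments: {"type":"object","properties":{"increments":{"type":"array"},"force":{"type":"number"}},"required":["increments"]}

```bash
ls; mkdir -p pics
python3 - <<'E'
from plant import bot
import cv2
o=bot.get_obs();print(o)
for n in("top","side"):
    p=bot.read_camera(n);cv2.imwrite(f"pics/{n}0.png",p["color"]);print(n,p["vertical_fov"],p["cx"],p["cy"],p["R"],p["t"],p.keys())
    for k in "carton bottle tub brush carton_mat bottle_mat tub_mat brush_mat beaker peg_tub".split():
        print(k,[(d["p"],d["bbox"]) for d in bot.find_in(k,p)[:3]])
E
```

```text
pics
{'time_s': 0.0, 'joint_pos': array([-72.00406377,  17.86291796,   0.80162177,  86.69657335,
        -0.25307451,  75.58585721,  -1.55620968]), 'joint_velocities': array([-0.03885424, -0.02372312,  0.00476517,  0.03851281, -0.04256125,
        0.06094771,  0.04661097]), 'joint_efforts': array([-2.51810052e-04, -3.79909444e+01,  1.45904208e-01, -2.30597037e+01,
        1.21868428e-02,  1.36580152e-02,  4.60136062e-05]), 'ee_pos': array([191.31413471, 514.89032879, 255.16473947]), 'orientation': array([-178.07136592,   89.85642265, -108.45010774]), 'contact_force': array([ 0.11343914, -0.60137664, -0.27667396]), 'wrist_torque': array([-0.03221973, -0.01546215, -0.03621683]), 'grip_width': 85.35298799596642}
top 56.99003003379039 251.65308150996688 194.20246006327926 [[ 0.0204048  -0.99929556 -0.03149635]
 [-0.98342045 -0.01438307 -0.18076879]
 [ 0.18018843  0.0346627  -0.98302117]] [  6.2308703  517.69328252 692.95061176] dict_keys(['color', 'vertical_fov', 'cx', 'cy', 'R', 't', 'shot'])
carton [(0.65, [237.8, 205.7, 263.2, 253.9])]
bottle [(0.79, [320.4, 133.6, 359.4, 173.1]), (0.
[... 655 characters left out ...]
952.39103007] dict_keys(['color', 'vertical_fov', 'cx', 'cy', 'R', 't', 'shot'])
carton [(0.89, [272.9, 161.5, 311.0, 207.7])]
bottle [(0.86, [225.2, 111.1, 244.1, 156.6])]
tub [(0.75, [230.7, 92.9, 249.6, 114.9]), (0.22, [156.8, 277.1, 236.5, 340.1])]
brush [(0.81, [269.3, 231.4, 315.0, 267.8]), (0.38, [269.1, 161.0, 308.3, 209.4])]
carton_mat [(0.95, [179.6, 217.5, 237.1, 255.0])]
bottle_mat [(0.77, [277.3, 138.4, 310.4, 164.5])]
tub_mat [(0.87, [276.2, 106.9, 308.9, 135.7])]
brush_mat [(0.81, [158.3, 275.9, 236.3, 343.0])]
beaker [(0.68, [263.9, 284.9, 301.3, 330.5]), (0.22, [278.2, 140.9, 311.1, 163.9])]
peg_tub [(0.62, [199.4, 165.2, 245.7, 209.0]), (0.56, [278.9, 111.0, 308.3, 133.8])]
```

View pics/top0.png

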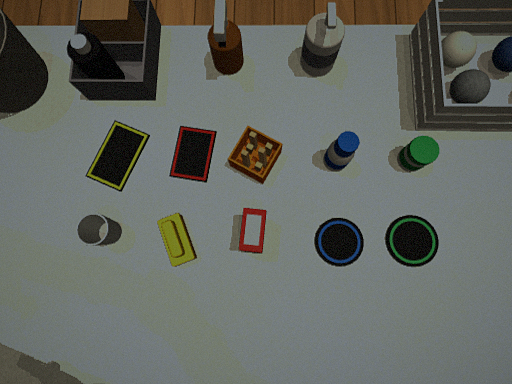

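View pics/side0.png

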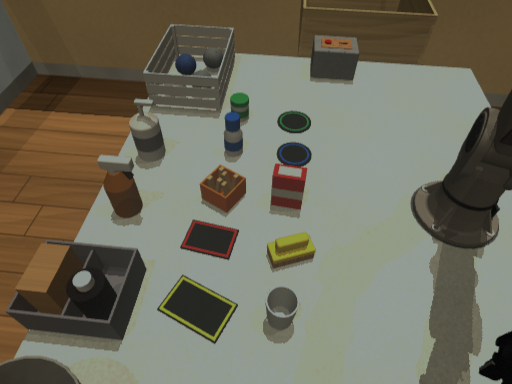

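```bash
cat > h.py <<'E'
from plant import bot
import cv2, numpy as np
from scipy.optimize import minimize
from scipy.spatial.transform import Rotation as Ro
def f(p): return 192/np.tan(np.radians(p["vertical_fov"])/2)
def proj(p,X):
    c=np.asarray(X)@np.array(p["R"]).T+np.array(p["t"])
    return np.c_[f(p)*c[:,0]/c[:,2]+p["cx"],f(p)*c[:,1]/c[:,2]+p["cy"]]
def back(p,uv,z):
    uv=np.atleast_2d(uv);d=np.c_[(uv[:,0]-p["cx"])/f(p),(uv[:,1]-p["cy"])/f(p),np.ones(len(uv))]
    R=np.array(p["R"]);C=-R.T@np.array(p["t"]);w=d@R
    return C+w*((z-C[2])/w[:,2])[:,None]
def box(a,b,z0,z1): return np.array([[x,y,z] for x in(-a/2,a/2) for y in(-b/2,b/2) for z in(z0,z1)])
def cyl(d,z0,z1):
    t=np.linspace(0,2*np.pi,32,endpoint=False);return np.vstack([np.c_[d/2*np.cos(t),d/2*np.sin(t),0*t+z] for z in(z0,z1)])
M={"carton":[box(80,44,0,115)],"bottle":[np.vstack([cyl(54,0,70),cyl(42,90,90)]),cyl(42,90,130)],"tub":[cyl(58,0,75),cyl(60,57,75)],
"brush":[box(104,50,0,38),box(76,24,38,70)],"carton_mat":[box(122,86,0,5)],"bottle_mat":[cyl(104,0,5)],"tub_mat":[cyl(110,0,5)],"brush_mat":[box(146,92,0,5)],
"beaker":[cyl(60,0,85)],"peg_tub":[box(85,85,0,60)]}
S=4
def sil(p,name,x,y,yaw,z=0):
    im=np.zeros((384*S,512*S),np.uint8)
    c,s=np.cos(yaw),np.sin(yaw)
    for P in M[name]:
        W=P@np.array([[c,s,0],[-s,c,0],[0,0,1]])+[x,y,z]
        q=((proj(p,W)+.5)*S-.5).astype(np.float32)
        cv2.fillConvexPoly(im,cv2.convexHull(q).round().astype(np.int32),255)
    return cv2.resize(im,(512,384),interpolation=cv2.INTER_AREA)/255.
def fit(name,pics,masks,z=0):
    tgt=[m.astype(float) for m in masks]
    rnd=name.split('_')[0] in("bottle","tub") or name=="beaker"
    h=max(P[:,2].max() for P in M[name])
    m=masks[0];v,u=np.nonzero(m);x0=back(pics[0],[[u.mean(),v.mean()]],z+h/2)[0]
    def cost(q):
        return sum(1-np.minimum(s,t).sum()/np.maximum(s,t).sum() for s,t in((sil(p,name,q[0],q[1],q[2] if len(q)>2 else 0,z),t) for p,t in zip(pics,tgt)))
    best=None
    for a in ([None] if rnd else np.radians([0,30,60,90,120,150])):
        q0=[x0[0],x0[1]]+([] if rnd else [a])
        sim=np.array([q0]+[np.array(q0)+d for d in np.diag([8,8]+([] if rnd else [.25]))])
        r=minimize(cost,q0,method="Nelder-Mead",options=dict(initial_simplex=sim,xatol=.02,fatol=1e-4,maxiter=120))
        if best is None or r.fun<best.fun: best=r
    return best
def seg(name,p):
    r=bot.regions_of(name,p)
    return [(d["p"],d["pixels"].astype(bool),np.round(d["bbox"])) for d in r]
E
python3 - <<'E'
from h import *
P={n:bot.read_camera(n) for n in("top","side")}
vis={n:P[n]["color"].copy() for n in P}
for k in M:
    ms={}
    for n in P:
        r=seg(k,P[n])
        for d in r[:3]: print(k,n,d[0],d[1].sum(),d[2])
        if r: 
            ms[n]=r[0][1]
    for c in (["top"],["side"],["top","side"]):
        if all(n in ms for n in c):
            b=fit(k,[P[n] for n in c],[ms[n] for n in c]);print("  ",c,b.x[:2].round(1),np.degrees(b.x[2:]).round(1),round(b.fun,3))
E
```

```text
carton top 0.73 1066 [239. 204. 265. 254.]
carton top 0.19 2089 [167. 126. 216. 183.]
carton side 0.98 1426 [270. 159. 309. 209.]
   ['top'] [437.4  10.6] [-4.1] 0.039
   ['side'] [440.1  12. ] [-8.9] 0.042
   ['top', 'side'] [438.3  11. ] [175.6] 0.115
bottle top 0.98 902 [322. 133. 359. 170.]
bottle side 0.97 642 [228. 111. 241. 153.]
bottle side 0.55 1301 [271. 160. 306. 208.]
   ['top'] [ 606.4 -167.3] [] 0.088
   ['side'] [ 609.1 -167.3] [] 0.134
   ['top', 'side'] [ 608. -169.] [] 0.231
tub top 0.56 1098 [400. 135. 442. 169.]
tub side 0.64 413 [231.  93. 248. 116.]
   ['top'] [ 611.3 -334.4] [] 0.047
   ['side'] [ 611.2 -336.4] [] 0.2
   ['top', 'side'] [ 611.1 -334.2] [] 0.247
brush top 0.63 1284 [159. 210. 196. 267.]
brush side 0.64 1255 [266. 235. 312. 268.]
   ['top'] [421.9 174.4] [202.2] 0.073
   ['side'] [421.  174.8] [203.1] 0.062
   ['top', 'side'] [421.5 175.2] [22.6] 0.137
carton_mat top 0.79 1856 [166. 127. 215. 182.]
carton_mat side 0.89 1527 [183. 219. 237. 256.]
   ['top'] [618.6 153.8] [171.8] 0.067
   ['side'] [619.  153.4] [171.5] 0.043
   ['top', 'side'] [618
[... 325 characters left out ...]
_mat side 0.7 594 [280. 109. 310. 132.]
tub_mat side 0.34 1152 [264. 283. 302. 328.]
   ['top'] [ 430.1 -326.2] [] 0.02
   ['side'] [ 430.8 -325.8] [] 0.039
   ['top', 'side'] [ 430.5 -325.8] [] 0.063
brush_mat top 0.76 2481 [ 88. 123. 147. 192.]
brush_mat side 0.85 2851 [160. 274. 236. 341.]
   ['top'] [612.  326.9] [157.6] 0.028
   ['side'] [613.1 327.1] [157.4] 0.041
   ['top', 'side'] [612.7 326.7] [157.3] 0.073
beaker top 0.85 1121 [ 76. 213. 119. 245.]
beaker side 0.8 1151 [263. 284. 300. 330.]
   ['top'] [437.1 333.9] [] 0.085
   ['side'] [436.5 325.4] [] 0.092
   ['top', 'side'] [436.7 329.4] [] 0.264
peg_tub side 0.56 1406 [198. 163. 243. 210.]
   ['side'] [608.6  10.8] [62.1] 0.046
```

```bash
cat > go.py <<'E'
from h import *
import sys
# args: x y z jawyaw(deg, direction of tool z, mod 180) ; repeated groups; 'k' keeps
o=bot.get_obs();R=Ro.from_euler('xyz',o["orientation"],degrees=True).as_matrix();p=np.array(o["ee_pos"])
yaw=np.degrees(np.arctan2(R[1,2],R[0,2]))
print("t",round(o["time_s"],2),"tcp",p.round(1),"jawyaw",yaw.round(1),"toolx",R[:,0].round(4),"j",np.round(o["joint_pos"],0),"F",np.round(o["contact_force"],1),"w",round(o["grip_width"],1))
a=sys.argv[1:]
for i in range(0,len(a),4):
    t=np.array([float(v) if v!='k' else p[j] for j,v in enumerate(a[i:i+3])])
    d=R.T@(t-p)/300
    tw=0 if a[i+3]=='k' else -(float(a[i+3])-yaw)   # tool x down: turn about it is minus world yaw
    tw=(tw+90)%180-90
    print("row",a[i:i+4],"delta",d.round(4),"twist",round(tw/360,4),"dist",round(np.linalg.norm(t-p)),"deg",round(tw,1))
E
python3 go.py 438 11 240 85  438 11 190 85 607 -168 240 0 611 -334 240 0 421.5 175 240 112.5  421.5 175 140 112.5
```

```text
t 2.2 tcp [191.6 515.6 256.3] jawyaw 69.6 toolx [ 0.  0. -1.] j [-72.  18.   1.  87.  -0.  76.  -2.] F [0.2 0.4 0.1] w 85.5
row ['438', '11', '240', '85'] delta [ 0.0543 -1.3558 -1.2906] twist -0.0427 dist 562 deg -15.4
row ['438', '11', '190', '85'] delta [ 0.221  -1.3558 -1.2906] twist -0.0427 dist 565 deg -15.4
row ['607', '-168', '240', '0'] delta [ 0.0543 -2.0917 -1.6537] twist 0.1934 dist 800 deg 69.6
row ['611', '-334', '240', '0'] delta [ 0.0543 -2.2969 -2.1678] twist 0.1934 dist 948 deg 69.6
row ['421.5', '175', '240', '112.5'] delta [ 0.0543 -1.1139 -0.7973] twist -0.1191 dist 411 deg -42.9
row ['421.5', '175', '140', '112.5'] delta [ 0.3877 -1.1139 -0.7973] twist -0.1191 dist 427 deg -42.9
```

Call:
step_arm([
  {"delta_pos": [0.01,-0.1,-0.07],"twist": -0.01,"hand": 85},
  {"delta_pos": [0.02,-0.22,-0.16],"twist": -0.03,"hand": 85},
  {"delta_pos": [0.03,-0.36,-0.26],"twist": -0.045,"hand": 85},
  {"delta_pos": [0.04,-0.5,-0.36],"twist": -0.06,"hand": 85},
  {"delta_pos": [0.05,-0.64,-0.46],"twist": -0.075,"hand": 70},
  {"delta_pos": [0.054,-0.78,-0.56],"twist": -0.09,"hand": 60},
  {"delta_pos": [0.054,-0.9,-0.65],"twist": -0.105,"hand": 60},
  {"delta_pos": [0.054,-0.98,-0.71],"twist": -0.119,"hand": 60},
])

```text
time_s: 3.2
ee_pos: [394.2, 211.1, 240.4]
orientation: [-122.4, 90.0, -9.9]
contact_force: [-0.3, 0.7, 0.4]
grip_width: 59.9
```

```bash
python3 go.py 421.5 175 200 112.5  421.5 175 100 112.5  421.5 175 66 112.5
```

```text
t 3.2 tcp [394.2 211.1 240.4] jawyaw 112.4 toolx [ 8.e-04 -1.e-04 -1.e+00] j [-41.   6.  11. 103.  -1.  70.  83.] F [-0.3  0.7  0.4] w 59.9
row ['421.5', '175', '200', '112.5'] delta [ 0.1346 -0.0379 -0.1459] twist -0.0002 dist 61 deg -0.1
row ['421.5', '175', '100', '112.5'] delta [ 0.468  -0.0377 -0.1457] twist -0.0002 dist 147 deg -0.1
row ['421.5', '175', '66', '112.5'] delta [ 0.5813 -0.0376 -0.1457] twist -0.0002 dist 180 deg -0.1
```

Call:
step_arm([
  {"delta_pos": [0.07,-0.02,-0.08],"twist": 0,"hand": 60},
  {"delta_pos": [0.135,-0.038,-0.146],"twist": 0,"hand": 60},
  {"delta_pos": [0.25,-0.038,-0.146],"twist": 0,"hand": 60},
  {"delta_pos": [0.36,-0.038,-0.146],"twist": 0,"hand": 60},
  {"delta_pos": [0.44,-0.038,-0.146],"twist": 0,"hand": 60},
  {"delta_pos": [0.468,-0.038,-0.146],"twist": 0,"hand": 60},
  {"delta_pos": [0.468,-0.038,-0.146],"twist": 0,"hand": 60},
])

```text
time_s: 4.08
ee_pos: [421.7, 175.0, 100.1]
orientation: [-135.4, 90.0, -22.9]
contact_force: [-0.2, -0.5, 0.0]
grip_width: 59.9
```

```bash
python3 go.py 421.5 175 66 112.5
python3 - <<'E'
from h import *
for n in("top","side"):
    p=bot.read_camera(n);c=(280,240) if n=="side" else (180,240)
    cv2.imwrite(f"pics/{n}1.png",cv2.resize(p["color"][c[1]-100:c[1]+100,c[0]-130:c[0]+130],None,fx=3,fy=3))
E
```

```text
t 4.08 tcp [421.7 175.  100.1] jawyaw 112.4 toolx [ 7.e-04 -3.e-04 -1.e+00] j [-36.  16.  13. 113.  -5.  51.  92.] F [-0.2 -0.5  0. ] w 59.9
row ['421.5', '175', '66', '112.5'] delta [0.1135 0.0006 0.0003] twist -0.0001 dist 34 deg -0.1
```

View pics/side1.png

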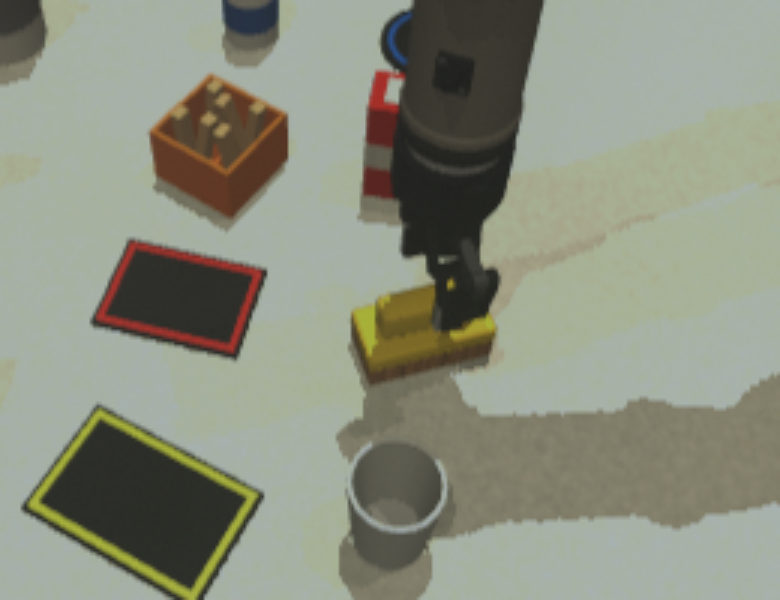

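Run:
```python
from h import *
p=bot.read_camera("side")
q=proj(p,[[421.7,175,75],[421.7,175,70],[421.7-11,175+28,80],[421.7+11,175-28,80]]);print((q-[150,140])*3)
```

```text
[[428.32921255 289.14375539]
 [427.72143285 292.87070676]
 [442.74363993 319.14176043]
 [415.77788155 253.17774814]]
```

View pics/top1.png

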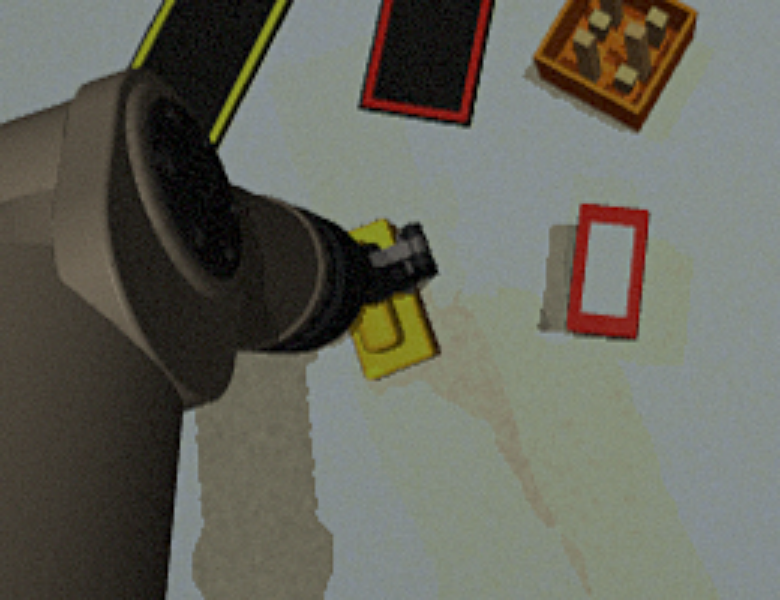

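Call:
step_arm([
  {"delta_pos": [0.05,0,0],"twist": 0,"hand": 60},
  {"delta_pos": [0.09,0,0],"twist": 0,"hand": 60},
  {"delta_pos": [0.113,0,0],"twist": 0,"hand": 60},
  {"delta_pos": [0.113,0,0],"twist": 0,"hand": 60},
])

```text
time_s: 4.72
ee_pos: [422.0, 175.1, 66.3]
orientation: [-110.5, 89.9, 2.0]
contact_force: [-0.1, 0.3, 0.4]
grip_width: 59.9
```

Call:
step_arm([
  {"delta_pos": [0,0,0],"twist": 0,"hand": 10},
  {"delta_pos": [0,0,0],"twist": 0,"hand": 10},
  {"delta_pos": [0,0,0],"twist": 0,"hand": 10},
  {"delta_pos": [0,0,0],"twist": 0,"hand": 10},
  {"delta_pos": [0,0,0],"twist": 0,"hand": 10},
], force=50)

```text
time_s: 5.35
ee_pos: [422.3, 175.2, 66.6]
orientation: [-102.7, 89.9, 9.8]
contact_force: [0.2, -0.6, 1.2]
grip_width: 23.1
```

```bash
python3 go.py 421.5 175 120 k 612.5 327 150 67.4
```

```text
t 5.35 tcp [422.3 175.2  66.6] jawyaw 112.4 toolx [ 1.9e-03  3.0e-04 -1.0e+00] j [-35.  19.  13. 115.  -6.  46.  93.] F [ 0.2 -0.6  1.2] w 23.1
row ['421.5', '175', '120', 'k'] delta [-0.178   0.0023  0.0004] twist 0.0 dist 53 deg 0
row ['612.5', '327', '150', '67.4'] delta [-0.2766 -0.7797  0.2257] twist 0.1251 dist 257 deg 45.0
```

Call:
step_arm([
  {"delta_pos": [-0.08,0,0],"twist": 0,"hand": 10},
  {"delta_pos": [-0.18,0,0],"twist": 0,"hand": 10},
  {"delta_pos": [-0.277,-0.05,0.014],"twist": 0.01,"hand": 10},
  {"delta_pos": [-0.277,-0.15,0.045],"twist": 0.025,"hand": 10},
  {"delta_pos": [-0.277,-0.27,0.08],"twist": 0.045,"hand": 10},
  {"delta_pos": [-0.277,-0.4,0.116],"twist": 0.065,"hand": 10},
  {"delta_pos": [-0.277,-0.52,0.15],"twist": 0.085,"hand": 10},
  {"delta_pos": [-0.277,-0.62,0.18],"twist": 0.105,"hand": 10},
])

```text
time_s: 6.35
ee_pos: [573.7, 296.9, 148.8]
orientation: [-126.3, 90.0, -51.8]
contact_force: [-0.2, -0.0, -0.9]
grip_width: 23.4
```

```bash
python3 go.py 612.5 327 150 67.4 612.5 327 85 67.4;  python3 - <<'E'
from h import *
for n in("top","side"):
    p=bot.read_camera(n)
    cv2.imwrite(f"pics/{n}2.png",p["color"])
E
```

```text
t 6.35 tcp [573.7 296.9 148.8] jawyaw 74.4 toolx [ 3.e-04 -4.e-04 -1.e+00] j [-41.  34.  20.  80. -12.  68.  54.] F [-0.2 -0.  -0.9] w 23.4
row ['612.5', '327', '150', '67.4'] delta [-0.0039 -0.0976  0.1312] twist 0.0196 dist 49 deg 7.0
row ['612.5', '327', '85', '67.4'] delta [ 0.2128 -0.0975  0.1313] twist 0.0196 dist 81 deg 7.0
```

View pics/side2.png

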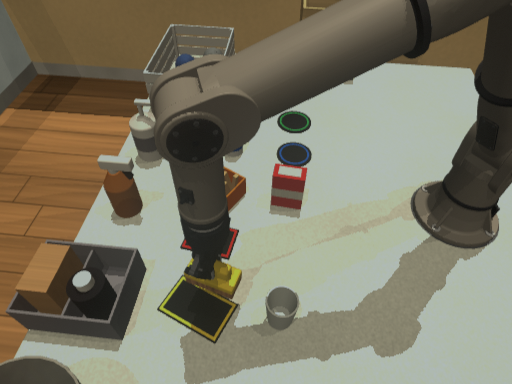

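Call:
step_arm([
  {"delta_pos": [0,-0.05,0.066],"twist": 0.01,"hand": 10},
  {"delta_pos": [0,-0.09,0.12],"twist": 0.0196,"hand": 10},
  {"delta_pos": [0.0,-0.0976,0.131],"twist": 0.0196,"hand": 10},
  {"delta_pos": [0.08,-0.0976,0.131],"twist": 0.0196,"hand": 10},
  {"delta_pos": [0.15,-0.0976,0.131],"twist": 0.0196,"hand": 10},
  {"delta_pos": [0.21,-0.0976,0.131],"twist": 0.0196,"hand": 10},
  {"delta_pos": [0.22,-0.0976,0.131],"twist": 0.0196,"hand": 10},
  {"delta_pos": [0.22,-0.0976,0.131],"twist": 0.0196,"hand": 10},
])

```text
time_s: 7.45
ee_pos: [613.3, 329.1, 82.7]
orientation: [-46.1, 89.8, 21.6]
contact_force: [0.2, 0.1, -1.1]
grip_width: 22.9
```

```bash
python3 go.py 612.5 327 72.5 67.4;  python3 - <<'E'
from h import *
for n in("top","side"):
    p=bot.read_camera(n)
    c=(200,300) if n=="side" else (130,160)
    cv2.imwrite(f"pics/{n}3.png",cv2.resize(p["color"][c[1]-80:c[1]+80,c[0]-100:c[0]+100],None,fx=3.5,fy=3.5))
E
```

```text
t 7.45 tcp [613.3 329.1  82.7] jawyaw 67.7 toolx [ 0.0025  0.001  -1.    ] j [-41.  43.  20.  74. -15.  65.  48.] F [ 0.2  0.1 -1.1] w 22.9
row ['612.5', '327', '72.5', '67.4'] delta [ 0.0341 -0.0002 -0.0075] twist 0.0008 dist 10 deg 0.3
```

View pics/side3.png

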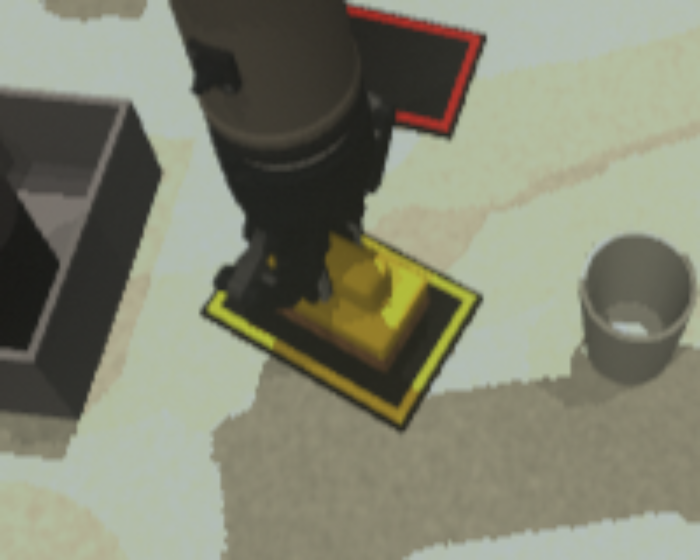

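Call:
step_arm([
  {"delta_pos": [0.02,0,-0.0075],"twist": 0,"hand": 10},
  {"delta_pos": [0.034,0,-0.0075],"twist": 0,"hand": 10},
  {"delta_pos": [0.036,0,-0.0075],"twist": 0,"hand": 10},
  {"delta_pos": [0.036,0,-0.0075],"twist": 0,"hand": 10},
])

```text
time_s: 8.05
ee_pos: [613.1, 327.5, 72.7]
orientation: [-43.9, 89.7, 23.8]
contact_force: [0.1, -0.5, -2.2]
grip_width: 22.8
```

Call:
step_arm([
  {"delta_pos": [0,0,0],"twist": 0,"hand": 50},
  {"delta_pos": [0,0,0],"twist": 0,"hand": 50},
  {"delta_pos": [0,0,0],"twist": 0,"hand": 50},
  {"delta_pos": [0,0,0],"twist": 0,"hand": 50},
  {"delta_pos": [-0.1,0,0],"twist": 0,"hand": 60},
  {"delta_pos": [-0.25,0,0],"twist": 0,"hand": 70},
  {"delta_pos": [-0.4,0,0],"twist": 0,"hand": 80},
  {"delta_pos": [-0.5,0,0],"twist": 0,"hand": 80},
])

```text
time_s: 9.05
ee_pos: [613.2, 327.4, 225.8]
orientation: [-43.1, 89.5, 24.6]
contact_force: [-0.1, -0.1, -0.4]
grip_width: 79.9
```

```bash
python3 go.py 438 11 215 85 438 11 160 85 ;  python3 - <<'E'
from h import *
for n in("side","top"):
    p=bot.read_camera(n);
    cv2.imwrite(f"pics/{n}4.png",p["color"])
    r=seg("brush",p); print([(a,c) for a,b,c in r])
    if r and n=="side":
        b=fit("brush",[p],[r[0][1]],5);print(b.x,np.degrees(b.x[2]),b.fun)
E
```

```text
t 9.05 tcp [613.2 327.4 225.8] jawyaw 67.7 toolx [ 0.0074  0.0034 -1.    ] j [-41.  37.  22.  64. -13.  81.  46.] F [-0.1 -0.1 -0.4] w 79.9
row ['438', '11', '215', '85'] delta [ 0.0282  0.1403 -1.1976] twist -0.0481 dist 362 deg -17.3
row ['438', '11', '160', '85'] delta [ 0.2115  0.1413 -1.1987] twist -0.0481 dist 368 deg -17.3
[(0.71, array([200., 163., 246., 214.]))]
[6.04027280e+02 8.25827277e+00 4.46023370e-01] 25.555256661578927 0.28791849682134485
[(0.63, array([ 90., 127., 136., 180.]))]
```

View pics/side4.png

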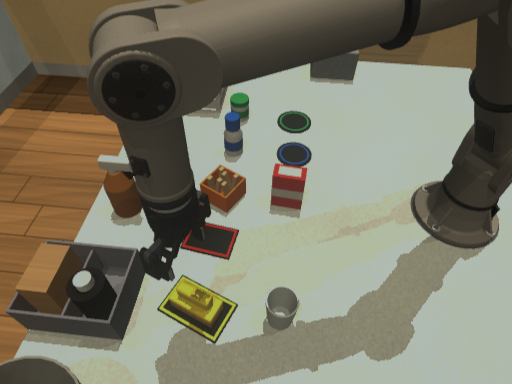

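Call:
step_arm([
  {"delta_pos": [0.0,0.01,-0.08],"twist": 0,"hand": 80},
  {"delta_pos": [0.0,0.02,-0.18],"twist": -0.005,"hand": 80},
  {"delta_pos": [0.01,0.04,-0.3],"twist": -0.012,"hand": 80},
  {"delta_pos": [0.01,0.055,-0.44],"twist": -0.02,"hand": 80},
  {"delta_pos": [0.015,0.07,-0.58],"twist": -0.025,"hand": 80},
  {"delta_pos": [0.02,0.09,-0.72],"twist": -0.035,"hand": 80},
  {"delta_pos": [0.025,0.1,-0.86],"twist": -0.048,"hand": 80},
  {"delta_pos": [0.028,0.117,-1.0],"twist": -0.048,"hand": 80},
])

```text
time_s: 10.25
ee_pos: [464.2, 61.6, 211.5]
orientation: [-40.7, 89.9, 44.3]
contact_force: [-0.0, 0.3, 0.4]
grip_width: 80.1
```

```bash
python3 go.py 438 11 200 85 438 11 160 85;  python3 - <<'E'
from h import *
from scipy.optimize import minimize
P=[bot.read_camera(n) for n in("top","side")]
m=[seg("brush",p) for p in P]
for p,r in zip(P,m):
  for d in r[:2]: print(d[0],d[2])
for c in ([0],[1]):
    r=[q for q in m[c[0]] if (q[2][3]>250 if c[0] else True)]
    if r:
        b=fit("brush",[P[c[0]]],[r[0][1]],5);print(b.x,np.degrees(b.x[2])%180,b.fun)
E
```

```text
t 10.25 tcp [464.2  61.6 211.5] jawyaw 85.0 toolx [ 0.0013  0.0013 -1.    ] j [-30.  10.  24. 104.  -5.  67.  80.] F [-0.   0.3  0.4] w 80.1
row ['438', '11', '200', '85'] delta [ 0.0379  0.0725 -0.1758] twist 0.0 dist 58 deg 0.0
row ['438', '11', '160', '85'] delta [ 0.1713  0.0727 -0.176 ] twist 0.0 dist 77 deg 0.0
0.72 [167. 278. 221. 328.]
[ 6.12608510e+02  3.28083596e+02 -3.95178171e-01] 157.3579586223152 0.07448397694942732
```

Call:
step_arm([
  {"delta_pos": [0.02,0.035,-0.08],"twist": 0,"hand": 75},
  {"delta_pos": [0.04,0.07,-0.16],"twist": 0,"hand": 75},
  {"delta_pos": [0.05,0.073,-0.176],"twist": 0,"hand": 75},
  {"delta_pos": [0.12,0.073,-0.176],"twist": 0,"hand": 75},
  {"delta_pos": [0.2,0.073,-0.176],"twist": 0,"hand": 75},
  {"delta_pos": [0.28,0.073,-0.176],"twist": 0,"hand": 75},
  {"delta_pos": [0.3,0.073,-0.176],"twist": 0,"hand": 75},
  {"delta_pos": [0.3,0.073,-0.176],"twist": 0,"hand": 75},
])

```text
time_s: 11.45
ee_pos: [439.3, 13.0, 121.9]
orientation: [-37.0, 89.8, 48.0]
contact_force: [-0.4, -0.0, 0.1]
grip_width: 75.2
```

```bash
python3 go.py 438 11 96 85
```

```text
t 11.45 tcp [439.3  13.  121.9] jawyaw 85.0 toolx [ 0.0022  0.0024 -1.    ] j [-26.  13.  25. 115.  -7.  53.  88.] F [-0.4 -0.   0.1] w 75.2
row ['438', '11', '96', '85'] delta [ 0.0862  0.004  -0.0074] twist -0.0001 dist 26 deg -0.0
```

Call:
step_arm([
  {"delta_pos": [0.04,0.004,-0.0074],"twist": 0,"hand": 75},
  {"delta_pos": [0.08,0.004,-0.0074],"twist": 0,"hand": 75},
  {"delta_pos": [0.086,0.004,-0.0074],"twist": 0,"hand": 75},
  {"delta_pos": [0.086,0.004,-0.0074],"twist": 0,"hand": 25},
  {"delta_pos": [0.086,0.004,-0.0074],"twist": 0,"hand": 25},
  {"delta_pos": [0.086,0.004,-0.0074],"twist": 0,"hand": 25},
  {"delta_pos": [0.086,0.004,-0.0074],"twist": 0,"hand": 25},
  {"delta_pos": [0.086,0.004,-0.0074],"twist": 0,"hand": 25},
], force=60)

```text
time_s: 12.45
ee_pos: [438.6, 11.1, 96.5]
orientation: [-47.2, 89.7, 37.7]
contact_force: [0.8, 0.9, 2.1]
grip_width: 43.3
```

```bash
python3 go.py 438 11 96 85 438 11 190 85 619 153.6 190 81.6
```

```text
t 12.45 tcp [438.6  11.1  96.5] jawyaw 85.0 toolx [ 0.0035  0.0027 -1.    ] j [-25.  15.  25. 117.  -9.  50.  90.] F [0.8 0.9 2.1] w 43.3
row ['438', '11', '96', '85'] delta [ 0.0016  0.0019 -0.0005] twist -0.0001 dist 1 deg -0.0
row ['438', '11', '190', '85'] delta [-0.3118  0.0009  0.0004] twist -0.0001 dist 94 deg -0.0
row ['619', '153.6', '190', '81.6'] delta [-0.3084 -0.5584  0.5269] twist 0.0093 dist 248 deg 3.4
```

Call:
step_arm([
  {"delta_pos": [-0.06,0,0],"twist": 0,"hand": 25},
  {"delta_pos": [-0.16,0,0],"twist": 0,"hand": 25},
  {"delta_pos": [-0.25,-0.03,0.03],"twist": 0,"hand": 25},
  {"delta_pos": [-0.308,-0.12,0.113],"twist": 0.002,"hand": 25},
  {"delta_pos": [-0.308,-0.23,0.217],"twist": 0.004,"hand": 25},
  {"delta_pos": [-0.308,-0.34,0.32],"twist": 0.006,"hand": 25},
  {"delta_pos": [-0.308,-0.44,0.415],"twist": 0.008,"hand": 25},
  {"delta_pos": [-0.308,-0.53,0.5],"twist": 0.0093,"hand": 25},
])

```text
time_s: 13.45
ee_pos: [609.4, 147.4, 187.6]
orientation: [33.2, 89.9, 114.8]
contact_force: [-0.4, -0.1, -3.6]
grip_width: 43.3
```

```bash
python3 go.py 619 153.6 180 81.6 619 153.6 110 81.6 619 153.6 102 81.6
```

```text
t 13.45 tcp [609.4 147.4 187.6] jawyaw 81.6 toolx [-8.0e-04  1.7e-03 -1.0e+00] j [-30.  30.  23.  80. -12.  72.  75.] F [-0.4 -0.1 -3.6] w 43.3
row ['619', '153.6', '180', '81.6'] delta [ 0.0253 -0.0287  0.0252] twist 0.0001 dist 14 deg 0.0
row ['619', '153.6', '110', '81.6'] delta [ 0.2587 -0.0289  0.0249] twist 0.0001 dist 78 deg 0.0
row ['619', '153.6', '102', '81.6'] delta [ 0.2853 -0.0289  0.0248] twist 0.0001 dist 86 deg 0.0
```

Call:
step_arm([
  {"delta_pos": [0.03,-0.029,0.025],"twist": 0,"hand": 25},
  {"delta_pos": [0.08,-0.029,0.025],"twist": 0,"hand": 25},
  {"delta_pos": [0.15,-0.029,0.025],"twist": 0,"hand": 25},
  {"delta_pos": [0.21,-0.029,0.025],"twist": 0,"hand": 25},
  {"delta_pos": [0.25,-0.029,0.025],"twist": 0,"hand": 25},
  {"delta_pos": [0.26,-0.029,0.025],"twist": 0,"hand": 25},
  {"delta_pos": [0.26,-0.029,0.025],"twist": 0,"hand": 25},
])

```text
time_s: 14.32
ee_pos: [619.3, 153.6, 109.9]
orientation: [13.6, 89.9, 95.2]
contact_force: [-0.0, -0.0, -3.8]
grip_width: 43.6
```

```bash
python3 go.py 619 153.6 102.3 81.6;  python3 - <<'E'
from h import *
for n in("top","side"):
    p=bot.read_camera(n)
    c=(220,220) if n=="side" else (190,150)
    cv2.imwrite(f"pics/{n}5.png",cv2.resize(p["color"][c[1]-80:c[1]+80,c[0]-100:c[0]+100],None,fx=3.5,fy=3.5))
E
```

```text
t 14.32 tcp [619.3 153.6 109.9] jawyaw 81.6 toolx [-2.0e-04  1.8e-03 -1.0e+00] j [-29.  35.  22.  84. -14.  64.  76.] F [-0.  -0.  -3.8] w 43.6
row ['619', '153.6', '102.3', '81.6'] delta [ 0.0254  0.0009 -0.0001] twist 0.0001 dist 8 deg 0.0
```

View pics/side5.png

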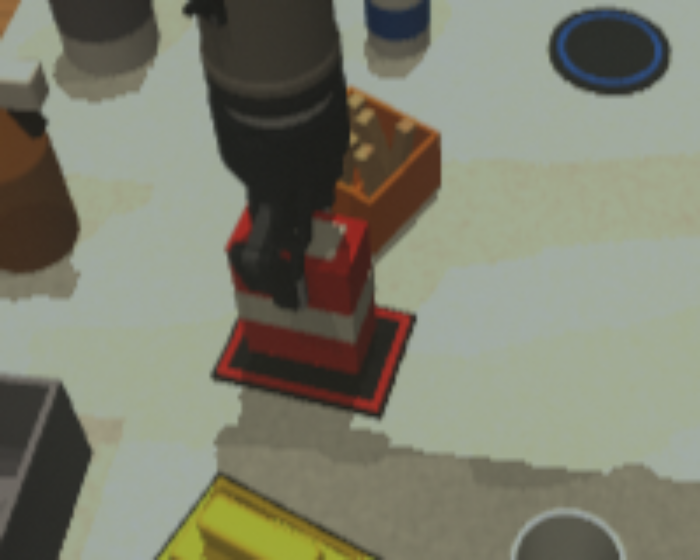

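Call:
step_arm([
  {"delta_pos": [0.013,0,0],"twist": 0,"hand": 25},
  {"delta_pos": [0.025,0,0],"twist": 0,"hand": 25},
  {"delta_pos": [0.027,0,0],"twist": 0,"hand": 25},
  {"delta_pos": [0.027,0,0],"twist": 0,"hand": 25},
])

```text
time_s: 14.92
ee_pos: [619.7, 153.7, 102.3]
orientation: [-12.7, 89.9, 68.9]
contact_force: [0.6, 0.0, -3.4]
grip_width: 43.2
```

Call:
step_arm([
  {"delta_pos": [0,0,0],"twist": 0,"hand": 68},
  {"delta_pos": [0,0,0],"twist": 0,"hand": 68},
  {"delta_pos": [0,0,0],"twist": 0,"hand": 68},
  {"delta_pos": [0,0,0],"twist": 0,"hand": 68},
  {"delta_pos": [-0.08,0,0],"twist": 0,"hand": 68},
  {"delta_pos": [-0.2,0,0],"twist": 0,"hand": 68},
  {"delta_pos": [-0.33,0,0],"twist": 0,"hand": 68},
  {"delta_pos": [-0.45,0,0],"twist": 0,"hand": 70},
])

```text
time_s: 15.92
ee_pos: [619.6, 153.4, 238.9]
orientation: [-27.3, 89.8, 54.3]
contact_force: [0.8, -0.3, 0.3]
grip_width: 70.1
```

```bash
for a in 0 30 60 90 120 150; do python3 go.py 607 -168 230 $a|tail -1;done; python3 go.py
```

```text
row ['607', '-168', '230', '0'] delta [ 0.0272 -0.1142 -1.066 ] twist 0.2267 dist 322 deg 81.6
row ['607', '-168', '230', '30'] delta [ 0.0272 -0.1142 -1.066 ] twist 0.1434 dist 322 deg 51.6
row ['607', '-168', '230', '60'] delta [ 0.0272 -0.1142 -1.066 ] twist 0.0601 dist 322 deg 21.6
row ['607', '-168', '230', '90'] delta [ 0.0272 -0.1142 -1.066 ] twist -0.0233 dist 322 deg -8.4
row ['607', '-168', '230', '120'] delta [ 0.0272 -0.1142 -1.066 ] twist -0.1066 dist 322 deg -38.4
row ['607', '-168', '230', '150'] delta [ 0.0272 -0.1142 -1.066 ] twist -0.1899 dist 322 deg -68.4
t 15.93 tcp [619.6 153.4 238.9] jawyaw 81.6 toolx [ 0.0016  0.0022 -1.    ] j [-30.  30.  23.  74. -12.  79.  75.] F [ 0.8 -0.3  0.3] w 70.1
```

Call:
step_arm([
  {"delta_pos": [0.01,-0.01,-0.06],"twist": 0.005,"hand": 75},
  {"delta_pos": [0.01,-0.02,-0.16],"twist": 0.015,"hand": 75},
  {"delta_pos": [0.01,-0.03,-0.28],"twist": 0.03,"hand": 75},
  {"delta_pos": [0.02,-0.045,-0.42],"twist": 0.05,"hand": 75},
  {"delta_pos": [0.02,-0.06,-0.56],"twist": 0.07,"hand": 75},
  {"delta_pos": [0.027,-0.075,-0.7],"twist": 0.09,"hand": 75},
  {"delta_pos": [0.027,-0.09,-0.84],"twist": 0.11,"hand": 75},
  {"delta_pos": [0.027,-0.107,-0.97],"twist": 0.1156,"hand": 75},
])

```text
time_s: 16.92
ee_pos: [606.8, -144.0, 229.2]
orientation: [90.2, 89.9, 129.7]
contact_force: [0.5, 0.3, 0.3]
grip_width: 74.8
```

```bash
python3 go.py 607 -168 220 40 607 -168 150 40 607 -168 109 40;  python3 - <<'E'
from h import *
P=[bot.read_camera(n) for n in("top","side")]
for n,p in zip("ts",P):
  cv2.imwrite(f"pics/{n}6.png",p["color"])
  r=seg("carton",p)
  for d in r[:2]:
    print(d[0],d[2]); b=fit("carton",[p],[d[1]],5);print(b.x,np.degrees(b.x[2])%180,b.fun)
  r=seg("bottle",p)
  for d in r[:1]:
    print(d[0],d[2]); b=fit("bottle",[p],[d[1]],0);print(b.x,b.fun)
E
```

```text
t 16.93 tcp [ 606.8 -144.   229.2] jawyaw 39.5 toolx [-9.0e-04  1.1e-03 -1.0e+00] j [-11.  30.  36.  78. -18.  78.  64.] F [0.5 0.3 0.3] w 74.8
row ['607', '-168', '220', '40'] delta [ 0.0305 -0.0624 -0.0504] twist -0.0014 dist 26 deg -0.5
row ['607', '-168', '150', '40'] delta [ 0.2638 -0.0627 -0.0504] twist -0.0014 dist 83 deg -0.5
row ['607', '-168', '109', '40'] delta [ 0.4005 -0.0629 -0.0504] twist -0.0014 dist 123 deg -0.5
0.81 [166. 114. 203. 173.]
[618.41679308 153.01682613   3.01127051] 172.53309118576453 0.03627034006113872
0.94 [184. 195. 228. 246.]
[ 6.20226907e+02  1.53596822e+02 -1.04755173e-01] 173.99797067690497 0.05345013910924101
0.59 [227. 112. 242. 156.]
[ 606.69091145 -164.92114718] 0.07106467040964848
```

View pics/s6.png

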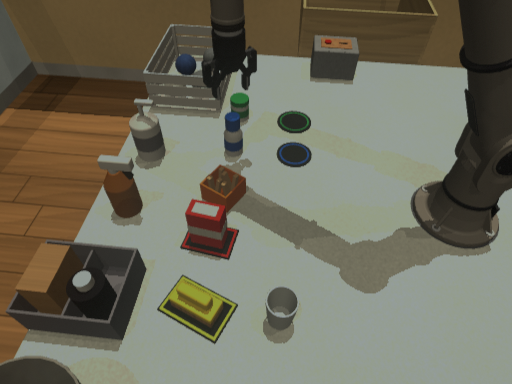

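Call:
step_arm([
  {"delta_pos": [0.02,-0.04,-0.035],"twist": 0,"hand": 80},
  {"delta_pos": [0.03,-0.062,-0.049],"twist": -0.001,"hand": 80},
  {"delta_pos": [0.05,-0.062,-0.049],"twist": -0.001,"hand": 80},
  {"delta_pos": [0.13,-0.062,-0.049],"twist": -0.001,"hand": 80},
  {"delta_pos": [0.22,-0.062,-0.049],"twist": -0.001,"hand": 80},
  {"delta_pos": [0.26,-0.062,-0.049],"twist": -0.001,"hand": 80},
  {"delta_pos": [0.264,-0.062,-0.049],"twist": -0.001,"hand": 80},
])

```text
time_s: 18.1
ee_pos: [608.7, -162.1, 149.3]
orientation: [68.7, 89.8, 109.1]
contact_force: [-0.5, 1.0, 0.7]
grip_width: 80.1
```

```bash
python3 go.py 607 -167.2 109 40;  python3 - <<'E'
from h import *
for n in("top","side"):
    p=bot.read_camera(n)
    c=(235,110) if n=="side" else (340,150)
    cv2.imwrite(f"pics/{n}7.png",cv2.resize(p["color"][c[1]-70:c[1]+70,c[0]-80:c[0]+80],None,fx=4,fy=4))
E
```

```text
t 18.1 tcp [ 608.7 -162.1  149.3] jawyaw 40.3 toolx [-0.0014  0.004  -1.    ] j [ -8.  34.  34.  83. -20.  69.  69.] F [-0.5  1.   0.7] w 80.1
row ['607', '-167.2', '109', '40'] delta [ 0.1342 -0.0099 -0.0157] twist 0.0009 dist 41 deg 0.3
```

View pics/side7.png

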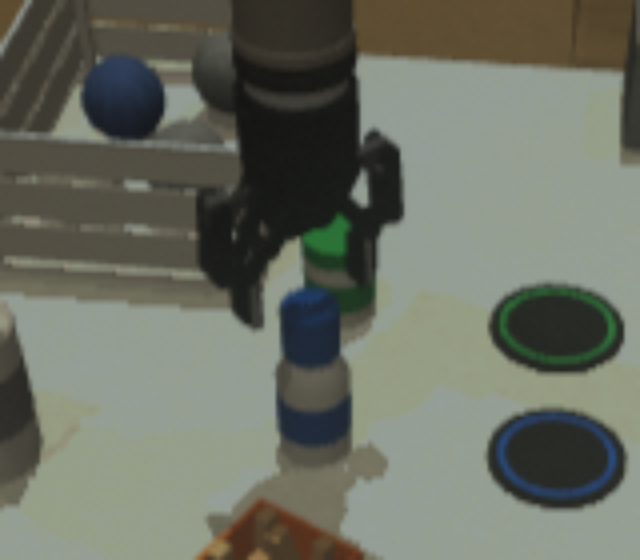

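View pics/top7.png

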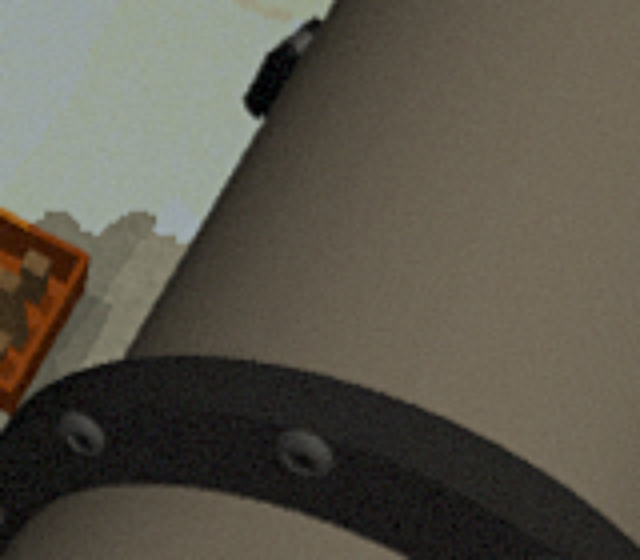

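Call:
step_arm([
  {"delta_pos": [0.0,-0.01,-0.016],"twist": 0,"hand": 80},
  {"delta_pos": [0.05,-0.01,-0.016],"twist": 0,"hand": 80},
  {"delta_pos": [0.1,-0.01,-0.016],"twist": 0,"hand": 80},
  {"delta_pos": [0.134,-0.01,-0.016],"twist": 0,"hand": 80},
  {"delta_pos": [0.134,-0.01,-0.016],"twist": 0,"hand": 80},
  {"delta_pos": [0.134,-0.01,-0.016],"twist": 0,"hand": 80},
])

```text
time_s: 18.95
ee_pos: [608.2, -168.1, 110.8]
orientation: [14.0, 89.8, 54.3]
contact_force: [-0.2, -0.6, -0.0]
grip_width: 79.9
```

```bash
python3 go.py 607 -167.2 109 40
```

```text
t 18.95 tcp [ 608.2 -168.1  110.8] jawyaw 40.3 toolx [ 0.002   0.0027 -1.    ] j [ -7.  36.  33.  85. -21.  64.  70.] F [-0.2 -0.6 -0. ] w 79.9
row ['607', '-167.2', '109', '40'] delta [ 0.006   0.0048 -0.0013] twist 0.0009 dist 2 deg 0.3
```

Call:
step_arm([
  {"delta_pos": [0.004,0.004,0],"twist": 0,"hand": 80},
  {"delta_pos": [0.004,0.004,0],"twist": 0,"hand": 25},
  {"delta_pos": [0.004,0.004,0],"twist": 0,"hand": 25},
  {"delta_pos": [0.004,0.004,0],"twist": 0,"hand": 25},
  {"delta_pos": [0.004,0.004,0],"twist": 0,"hand": 25},
  {"delta_pos": [0.004,0.004,0],"twist": 0,"hand": 25},
  {"delta_pos": [0.004,0.004,0],"twist": 0,"hand": 25},
])

```text
time_s: 19.82
ee_pos: [607.9, -167.2, 110.1]
orientation: [-1.3, 89.8, 39.0]
contact_force: [1.2, -0.2, 2.6]
grip_width: 40.7
```

```bash
python3 go.py 607 -167.2 180 k  425 -172 180 60
```

```text
t 19.82 tcp [ 607.9 -167.2  110.1] jawyaw 40.3 toolx [ 0.0031  0.0025 -1.    ] j [ -7.  36.  33.  86. -21.  64.  70.] F [ 1.2 -0.2  2.6] w 40.7
row ['607', '-167.2', '180', 'k'] delta [-0.2331  0.002  -0.0013] twist 0.0 dist 70 deg 0
row ['425', '-172', '180', '60'] delta [-0.235   0.3823 -0.4743] twist -0.0547 dist 196 deg -19.7
```

Call:
step_arm([
  {"delta_pos": [-0.06,0,0],"twist": 0,"hand": 25},
  {"delta_pos": [-0.14,0,0],"twist": 0,"hand": 25},
  {"delta_pos": [-0.21,0.02,-0.02],"twist": 0,"hand": 25},
  {"delta_pos": [-0.235,0.08,-0.1],"twist": 0,"hand": 25},
  {"delta_pos": [-0.235,0.16,-0.2],"twist": 0,"hand": 25},
  {"delta_pos": [-0.235,0.25,-0.31],"twist": 0,"hand": 25},
  {"delta_pos": [-0.235,0.33,-0.41],"twist": 0,"hand": 25},
  {"delta_pos": [-0.235,0.38,-0.472],"twist": 0,"hand": 25},
])

```text
time_s: 20.82
ee_pos: [422.5, -172.2, 180.0]
orientation: [34.5, 89.7, 74.8]
contact_force: [0.5, 0.4, -2.7]
grip_width: 40.7
```

```bash
python3 go.py 425 -172 170 k  425 -172 122 k
```

```text
t 20.82 tcp [ 422.5 -172.2  180. ] jawyaw 40.2 toolx [ 0.0012  0.0043 -1.    ] j [-14.  12.  39. 108.  -9.  63.  69.] F [ 0.5  0.4 -2.7] w 40.7
row ['425', '-172', '170', 'k'] delta [ 0.0335 -0.0049  0.0066] twist 0.0 dist 10 deg 0
row ['425', '-172', '122', 'k'] delta [ 0.1935 -0.0053  0.0061] twist 0.0 dist 58 deg 0
```

Call:
step_arm([
  {"delta_pos": [0.02,-0.005,0.006],"twist": 0,"hand": 25},
  {"delta_pos": [0.07,-0.005,0.006],"twist": 0,"hand": 25},
  {"delta_pos": [0.12,-0.005,0.006],"twist": 0,"hand": 25},
  {"delta_pos": [0.17,-0.005,0.006],"twist": 0,"hand": 25},
  {"delta_pos": [0.193,-0.005,0.006],"twist": 0,"hand": 25},
  {"delta_pos": [0.193,-0.005,0.006],"twist": 0,"hand": 25},
  {"delta_pos": [0.193,-0.005,0.006],"twist": 0,"hand": 25},
])

```text
time_s: 21.7
ee_pos: [425.4, -172.2, 122.5]
orientation: [22.5, 89.7, 62.7]
contact_force: [1.0, 0.2, -3.1]
grip_width: 41.0
```

```bash
python3 go.py 425 -172 116 k;  python3 - <<'E'
from h import *
for n in("top","side"):
    p=bot.read_camera(n)
    c=(290,140) if n=="side" else (340,220)
    cv2.imwrite(f"pics/{n}8.png",cv2.resize(p["color"][c[1]-70:c[1]+70,c[0]-80:c[0]+80],None,fx=4,fy=4))
E
```

```text
t 21.7 tcp [ 425.4 -172.2  122.5] jawyaw 40.2 toolx [ 0.002   0.0039 -1.    ] j [-11.  17.  38. 112. -13.  55.  73.] F [ 1.   0.2 -3.1] w 41.0
row ['425', '-172', '116', 'k'] delta [ 0.0215  0.0013 -0.0005] twist 0.0 dist 6 deg 0
```

View pics/side8.png

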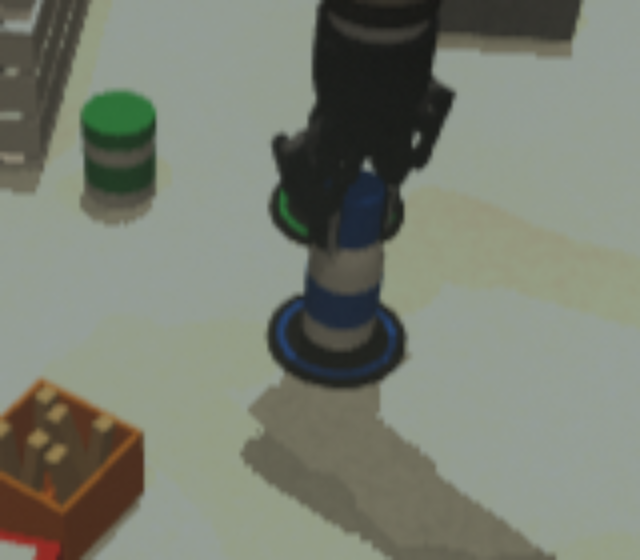

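View pics/top8.png

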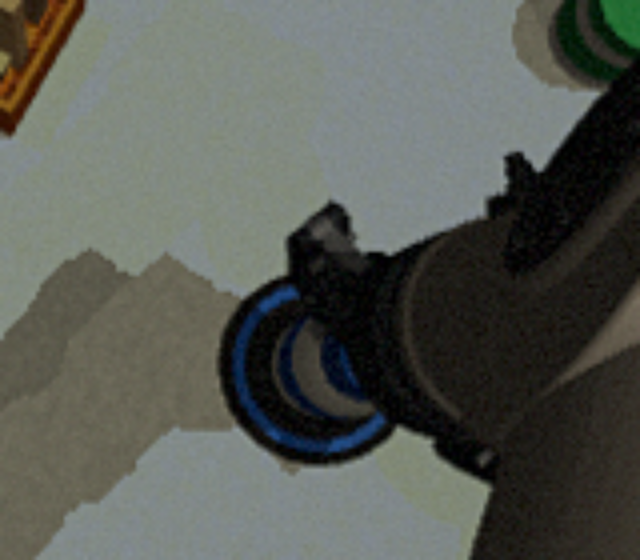

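Call:
step_arm([
  {"delta_pos": [0.005,0.0,0],"twist": 0,"hand": 25},
  {"delta_pos": [0.01,0.0,0],"twist": 0,"hand": 25},
  {"delta_pos": [0.015,0.0,0],"twist": 0,"hand": 25},
  {"delta_pos": [0.02,0.0,0],"twist": 0,"hand": 25},
  {"delta_pos": [0.02,0.0,0],"twist": 0,"hand": 25},
], force=30)

```text
time_s: 22.42
ee_pos: [425.3, -172.1, 116.5]
orientation: [23.4, 89.7, 63.6]
contact_force: [-0.7, 0.6, -4.2]
grip_width: 40.6
```

```bash
python3 go.py 425 -172 116 k;  python3 - <<'E'
from h import *
for n in("side",):
    p=bot.read_camera(n)
    c=(290,140) if n=="side" else (340,220)
    cv2.imwrite(f"pics/{n}9.png",cv2.resize(p["color"][c[1]-70:c[1]+70,c[0]-80:c[0]+80],None,fx=4,fy=4))
E
```

```text
t 22.43 tcp [ 425.3 -172.1  116.5] jawyaw 40.2 toolx [ 0.002   0.0041 -1.    ] j [-11.  17.  38. 113. -13.  54.  73.] F [-0.7  0.6 -4.2] w 40.6
row ['425', '-172', '116', 'k'] delta [ 0.0016  0.0008 -0.0006] twist 0.0 dist 1 deg 0
```

View pics/side9.png

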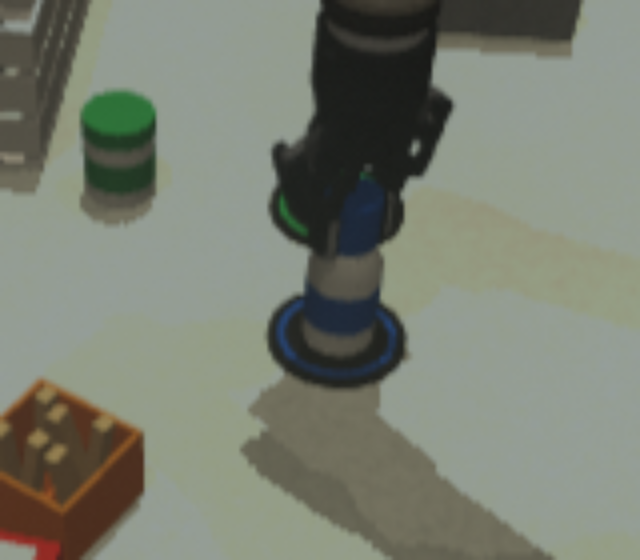

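Call:
step_arm([
  {"delta_pos": [0.002,0,0],"twist": 0,"hand": 25},
  {"delta_pos": [0.002,0,0],"twist": 0,"hand": 78},
  {"delta_pos": [0.002,0,0],"twist": 0,"hand": 78},
  {"delta_pos": [0.002,0,0],"twist": 0,"hand": 78},
  {"delta_pos": [0,0,0],"twist": 0,"hand": 78},
  {"delta_pos": [-0.1,0,0],"twist": 0,"hand": 80},
  {"delta_pos": [-0.22,0,0],"twist": 0,"hand": 80},
  {"delta_pos": [-0.34,0,0],"twist": 0,"hand": 82},
])

```text
time_s: 23.48
ee_pos: [425.0, -172.6, 219.7]
orientation: [21.7, 89.7, 61.9]
contact_force: [-0.2, -0.5, -0.1]
grip_width: 81.8
```

```bash
python3 go.py 611 -334 210 40 611 -334 210 10;  python3 - <<'E'
from h import *
p=bot.read_camera("side")
cv2.imwrite("pics/s10.png",p["color"])
for d in seg("bottle",p)[:2]:
    print(d[0],d[2]); b=fit("bottle",[p],[d[1]],5);print(b.x,b.fun)
E
```

```text
t 23.48 tcp [ 425.  -172.6  219.7] jawyaw 40.2 toolx [ 0.0022  0.004  -1.    ] j [-15.  10.  40. 105.  -7.  68.  68.] F [-0.2 -0.5 -0.1] w 81.8
row ['611', '-334', '210', '40'] delta [ 0.0314 -0.8113  0.1263] twist 0.0005 dist 246 deg 0.2
row ['611', '-334', '210', '10'] delta [ 0.0314 -0.8113  0.1263] twist 0.0839 dist 246 deg 30.2
0.73 [290. 114. 306. 161.]
[ 425.84232951 -171.88965139] 0.08685933584759287
0.56 [199. 164. 245. 210.]
[599.58655131  37.79746335] 0.47661614981210476
```

View pics/s10.png

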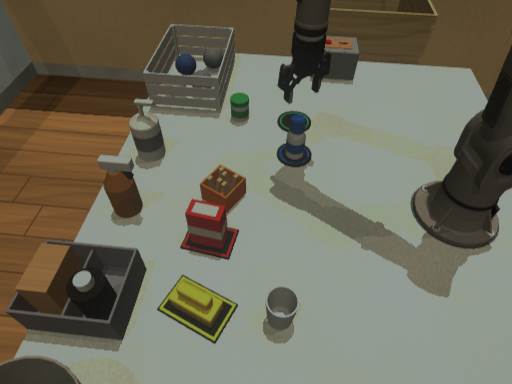

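Run:
```python
from h import *
p=bot.read_camera("side");t=bot.read_camera("top")
print(back(p,[[150,100],[205,107],[222,95]],0).round(),back(t,[[412,130],[511,130],[400,40]],0).round(),back(t,[[418,122],[511,120]],80).round())
cv2.imwrite("pics/t11.png",cv2.resize(t["color"][60:220,312:512],None,fx=4,fy=3.7)[:590])
cv2.imwrite("pics/s11.png",cv2.resize(p["color"][20:140,140:300],None,fx=4.5,fy=4.5))
```

```text
[[ 932. -385.    0.]
 [ 735. -368.    0.]
 [ 689. -445.    0.]] [[ 680. -344.    0.]
 [ 682. -564.    0.]
 [ 906. -330.    0.]] [[ 667. -323.   80.]
 [ 672. -509.   80.]]
```

View pics/s11.png

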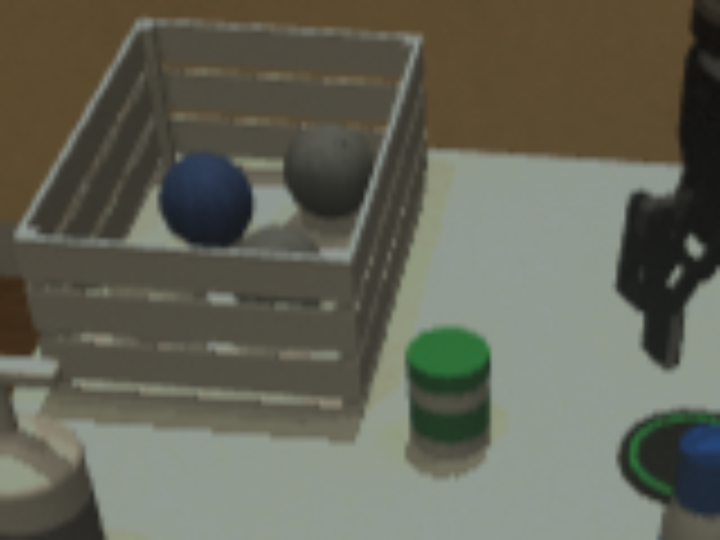

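View pics/t11.png

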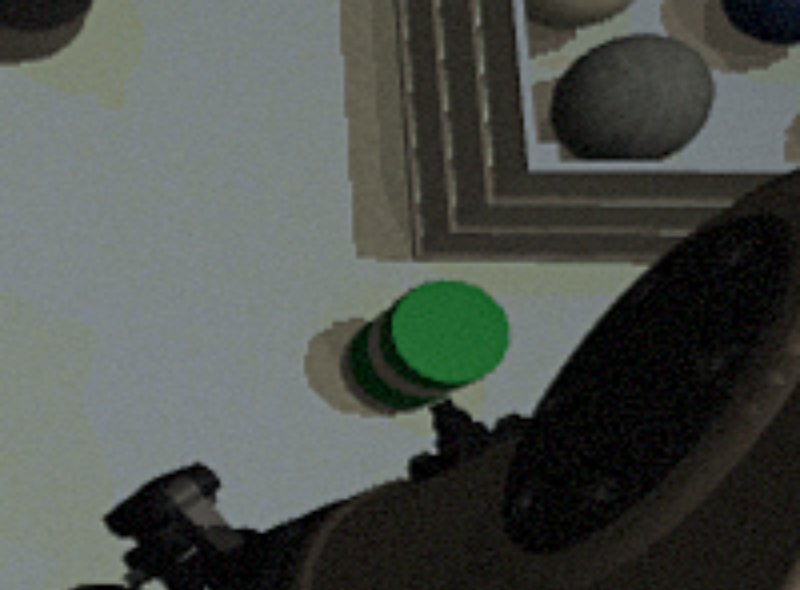

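Call:
step_arm([
  {"delta_pos": [0.0,-0.06,0.01],"twist": -0.005,"hand": 85},
  {"delta_pos": [0.01,-0.16,0.025],"twist": -0.015,"hand": 85},
  {"delta_pos": [0.01,-0.28,0.044],"twist": -0.03,"hand": 85},
  {"delta_pos": [0.02,-0.4,0.063],"twist": -0.045,"hand": 85},
  {"delta_pos": [0.02,-0.52,0.082],"twist": -0.06,"hand": 85},
  {"delta_pos": [0.03,-0.63,0.1],"twist": -0.075,"hand": 85},
  {"delta_pos": [0.03,-0.72,0.115],"twist": -0.083,"hand": 85},
  {"delta_pos": [0.031,-0.78,0.122],"twist": -0.083,"hand": 85},
])

```text
time_s: 24.68
ee_pos: [604.4, -328.1, 206.9]
orientation: [17.3, 89.7, 87.4]
contact_force: [-0.4, -0.0, 0.8]
grip_width: 85.1
```

```bash
python3 go.py 611 -334 150 70 611 -334 110 70 611 -334 64 70
python3 - <<'E'
from h import *
for n in("top","side"):
    p=bot.read_camera(n)
    cv2.imwrite(f"pics/{n}12.png",p["color"])
    for d in seg("tub",p)[:1]:
        print(d[0],d[2]); b=fit("tub",[p],[d[1]],0);print(b.x,b.fun)
E
```

```text
t 24.68 tcp [ 604.4 -328.1  206.9] jawyaw 70.1 toolx [ 3.e-04  6.e-03 -1.e+00] j [ 10.  39.  32.  67. -20.  80. 110.] F [-0.4 -0.   0.8] w 85.1
row ['611', '-334', '150', '70'] delta [ 0.1894 -0.0278 -0.0122] twist 0.0002 dist 58 deg 0.1
row ['611', '-334', '110', '70'] delta [ 0.3228 -0.028  -0.013 ] twist 0.0002 dist 97 deg 0.1
row ['611', '-334', '64', '70'] delta [ 0.4761 -0.0283 -0.0138] twist 0.0002 dist 143 deg 0.1
0.95 [398. 134. 441. 172.]
[ 611.29114136 -333.99603869] 0.06007753977860819
0.66 [230.  92. 250. 121.]
[ 611.03595292 -333.65426386] 0.036891958187101226
```

View pics/side12.png

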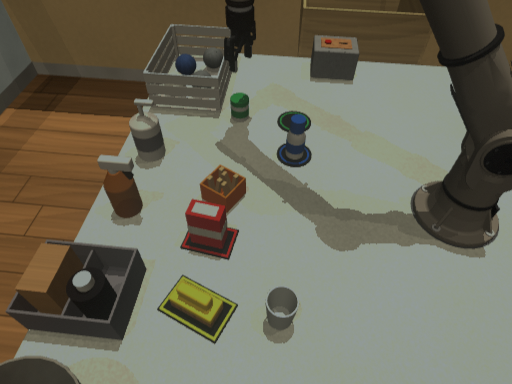

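Call:
step_arm([
  {"delta_pos": [0.03,-0.02,-0.01],"twist": 0,"hand": 85},
  {"delta_pos": [0.1,-0.028,-0.013],"twist": 0,"hand": 85},
  {"delta_pos": [0.19,-0.028,-0.013],"twist": 0,"hand": 85},
  {"delta_pos": [0.27,-0.028,-0.013],"twist": 0,"hand": 85},
  {"delta_pos": [0.32,-0.028,-0.013],"twist": 0,"hand": 85},
  {"delta_pos": [0.323,-0.028,-0.013],"twist": 0,"hand": 85},
  {"delta_pos": [0.323,-0.028,-0.013],"twist": 0,"hand": 85},
])

```text
time_s: 25.75
ee_pos: [610.7, -333.5, 111.9]
orientation: [-1.7, 89.7, 68.3]
contact_force: [-0.7, -0.4, 0.3]
grip_width: 84.9
```

```bash
python3 go.py 611.2 -333.9 64 70
python3 - <<'E'
from h import *
p=bot.read_camera("side")
cv2.imwrite("pics/s13.png",cv2.resize(p["color"][20:140,140:300],None,fx=4.5,fy=4.5))
E
```

```text
t 25.75 tcp [ 610.7 -333.5  111.9] jawyaw 70.1 toolx [ 0.002  0.005 -1.   ] j [ 10.  43.  31.  72. -22.  70. 112.] F [-0.7 -0.4  0.3] w 84.9
row ['611.2', '-333.9', '64', '70'] delta [ 0.1595 -0.0021 -0.0014] twist 0.0002 dist 48 deg 0.1
```

View pics/s13.png

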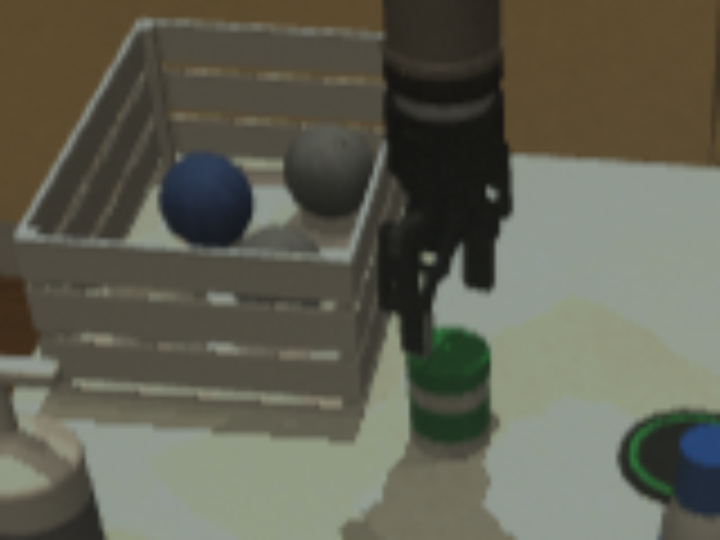

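Call:
step_arm([
  {"delta_pos": [0.05,-0.002,-0.001],"twist": 0,"hand": 85},
  {"delta_pos": [0.1,-0.002,-0.001],"twist": 0,"hand": 85},
  {"delta_pos": [0.14,-0.002,-0.001],"twist": 0,"hand": 85},
  {"delta_pos": [0.16,-0.002,-0.001],"twist": 0,"hand": 85},
  {"delta_pos": [0.16,-0.002,-0.001],"twist": 0,"hand": 85},
])

```text
time_s: 26.42
ee_pos: [611.0, -333.8, 63.3]
orientation: [6.0, 89.7, 76.0]
contact_force: [0.1, 0.8, 0.0]
grip_width: 85.4
```

Call:
step_arm([
  {"delta_pos": [0,0,0],"twist": 0,"hand": 40},
  {"delta_pos": [0,0,0],"twist": 0,"hand": 40},
  {"delta_pos": [0,0,0],"twist": 0,"hand": 40},
  {"delta_pos": [0,0,0],"twist": 0,"hand": 40},
  {"delta_pos": [0,0,0],"twist": 0,"hand": 40},
], force=45)

```text
time_s: 27.05
ee_pos: [611.7, -333.9, 64.2]
orientation: [-11.7, 89.7, 58.4]
contact_force: [0.7, 1.1, 3.8]
grip_width: 58.6
```

```bash
python3 go.py k k 150 k  430.4 -326 150 k
```

```text
t 27.05 tcp [ 611.7 -333.9   64.2] jawyaw 70.1 toolx [ 0.0028  0.0046 -1.    ] j [ 11.  46.  30.  75. -23.  65. 113.] F [0.7 1.1 3.8] w 58.6
row ['k', 'k', '150', 'k'] delta [-0.2861 -0.0003  0.0015] twist 0.0 dist 86 deg 0
row ['430.4', '-326', '150', 'k'] delta [-0.2877  0.5768 -0.1796] twist 0.0 dist 201 deg 0
```

Call:
step_arm([
  {"delta_pos": [-0.06,0,0],"twist": 0,"hand": 40},
  {"delta_pos": [-0.15,0,0],"twist": 0,"hand": 40},
  {"delta_pos": [-0.24,0.02,-0.006],"twist": 0,"hand": 40},
  {"delta_pos": [-0.287,0.1,-0.03],"twist": 0,"hand": 40},
  {"delta_pos": [-0.287,0.22,-0.07],"twist": 0,"hand": 40},
  {"delta_pos": [-0.287,0.34,-0.106],"twist": 0,"hand": 40},
  {"delta_pos": [-0.287,0.46,-0.143],"twist": 0,"hand": 40},
  {"delta_pos": [-0.287,0.56,-0.175],"twist": 0,"hand": 40},
])

```text
time_s: 28.05
ee_pos: [433.2, -326.5, 150.1]
orientation: [-0.0, 89.7, 70.0]
contact_force: [-0.0, -1.1, -3.0]
grip_width: 59.0
```

```bash
python3 go.py 430.4 -326 120 k 430.4 -326 75 k 430.4 -326 70 k
```

```text
t 28.05 tcp [ 433.2 -326.5  150.1] jawyaw 70.0 toolx [ 0.0019  0.0052 -1.    ] j [  9.  24.  35.  98. -16.  63. 119.] F [-0.  -1.1 -3. ] w 59.0
row ['430.4', '-326', '120', 'k'] delta [ 0.1003  0.0094 -0.0024] twist 0.0 dist 30 deg 0
row ['430.4', '-326', '75', 'k'] delta [ 0.2503  0.0094 -0.0032] twist 0.0 dist 75 deg 0
row ['430.4', '-326', '70', 'k'] delta [ 0.267   0.0094 -0.0033] twist 0.0 dist 80 deg 0
```

Call:
step_arm([
  {"delta_pos": [0.03,0.009,-0.003],"twist": 0,"hand": 40},
  {"delta_pos": [0.09,0.009,-0.003],"twist": 0,"hand": 40},
  {"delta_pos": [0.15,0.009,-0.003],"twist": 0,"hand": 40},
  {"delta_pos": [0.21,0.009,-0.003],"twist": 0,"hand": 40},
  {"delta_pos": [0.245,0.009,-0.003],"twist": 0,"hand": 40},
  {"delta_pos": [0.25,0.009,-0.003],"twist": 0,"hand": 40},
  {"delta_pos": [0.25,0.009,-0.003],"twist": 0,"hand": 40},
])

```text
time_s: 28.92
ee_pos: [430.8, -326.3, 75.4]
orientation: [-7.7, 89.7, 62.3]
contact_force: [-0.7, -0.3, -3.5]
grip_width: 58.9
```

```bash
python3 go.py 430.4 -326 70 k
python3 - <<'E'
from h import *
p=bot.read_camera("side")
cv2.imwrite("pics/s14.png",cv2.resize(p["color"][50:170,220:380],None,fx=4.5,fy=4.5))
E
```

```text
t 28.93 tcp [ 430.8 -326.3   75.4] jawyaw 70.0 toolx [ 0.0024  0.0046 -1.    ] j [ 11.  29.  33. 103. -19.  54. 122.] F [-0.7 -0.3 -3.5] w 58.9
row ['430.4', '-326', '70', 'k'] delta [0.0179 0.0018 0.0005] twist 0.0 dist 5 deg 0
```

View pics/s14.png

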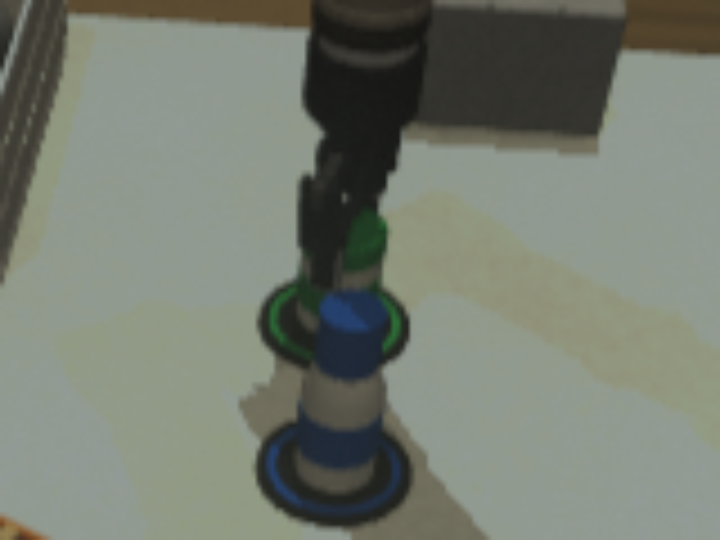

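Call:
step_arm([
  {"delta_pos": [0.008,0.001,0],"twist": 0,"hand": 40},
  {"delta_pos": [0.016,0.001,0],"twist": 0,"hand": 40},
  {"delta_pos": [0.019,0.001,0],"twist": 0,"hand": 40},
  {"delta_pos": [0.019,0.001,0],"twist": 0,"hand": 40},
])

```text
time_s: 29.48
ee_pos: [430.7, -326.2, 69.9]
orientation: [-12.3, 89.7, 57.7]
contact_force: [0.8, 0.1, -2.3]
grip_width: 58.9
```

Call:
step_arm([
  {"delta_pos": [0,0,0],"twist": 0,"hand": 85},
  {"delta_pos": [0,0,0],"twist": 0,"hand": 85},
  {"delta_pos": [0,0,0],"twist": 0,"hand": 85},
  {"delta_pos": [0,0,0],"twist": 0,"hand": 85},
  {"delta_pos": [-0.06,0,0],"twist": 0,"hand": 85},
  {"delta_pos": [-0.16,0,0],"twist": 0,"hand": 85},
  {"delta_pos": [-0.3,0,0],"twist": 0,"hand": 85},
  {"delta_pos": [-0.45,0,0],"twist": 0,"hand": 85},
])

```text
time_s: 30.48
ee_pos: [430.0, -327.0, 207.2]
orientation: [-19.8, 89.7, 50.2]
contact_force: [0.5, 0.6, 0.1]
grip_width: 85.1
```

Call:
step_arm([
  {"delta_pos": [-0.1,0,0],"twist": 0,"hand": 85},
  {"delta_pos": [-0.2,-0.1,0],"twist": 0,"hand": 85},
  {"delta_pos": [-0.3,-0.2,-0.1],"twist": 0,"hand": 85},
  {"delta_pos": [-0.3,-0.2,-0.2],"twist": 0,"hand": 85},
  {"delta_pos": [-0.3,-0.2,-0.3],"twist": 0,"hand": 85},
  {"delta_pos": [-0.3,-0.2,-0.3],"twist": 0,"hand": 85},
  {"delta_pos": [-0.3,-0.2,-0.3],"twist": 0,"hand": 85},
])

```text
time_s: 31.35
ee_pos: [455.7, -431.7, 297.6]
orientation: [-26.0, 89.6, 44.0]
contact_force: [0.7, 1.2, 0.1]
grip_width: 85.1
```

```bash
python3 go.py;  python3 - <<'E'
from h import *
for n in("top","side"):
    p=bot.read_camera(n)
    cv2.imwrite(f"pics/{n}15.png",p["color"])
    for k in("tub","bottle","brush","carton","beaker","peg_tub"):
      for d in seg(k,p)[:1]:
        b=fit(k,[p],[d[1]],0 if k in("beaker","peg_tub") else 5);print(n,k,d[0],d[2],b.x.round(2),round(b.fun,3))
E
```

```text
t 31.35 tcp [ 455.7 -431.7  297.6] jawyaw 70.0 toolx [ 0.0046  0.0045 -1.    ] j [ 20.  29.  37.  70. -18.  87. 124.] F [0.7 1.2 0.1] w 85.1
top tub 0.57 [402. 225. 448. 255.] [ 429.65 -326.66] 0.035
top bottle 0.67 [327. 228. 365. 254.] [ 424.07 -172.01] 0.057
top brush 0.69 [ 92. 125. 135. 178.] [ 6.1181e+02  3.2622e+02 -3.7000e-01] 0.066
top carton 0.55 [166. 116. 203. 172.] [618.77 152.84   3.01] 0.064
top beaker 0.72 [ 72. 214. 118. 246.] [437.63 333.49] 0.085
top peg_tub 0.58 [225. 126. 281. 183.] [607.8   10.28   1.09] 0.03
side tub 0.85 [287.  96. 306. 121.] [ 430.52 -325.74] 0.337
side bottle 0.64 [289. 114. 305. 157.] [ 425.64 -174.05] 0.077
side brush 0.55 [172. 280. 221. 329.] [ 6.1461e+02  3.2711e+02 -4.3000e-01] 0.113
side carton 0.7 [185. 198. 227. 248.] [ 6.2072e+02  1.5325e+02 -1.5000e-01] 0.076
side beaker 0.58 [264. 283. 300. 328.] [437.99 326.53] 0.061
side peg_tub 0.66 [198. 165. 246. 212.] [608.27  10.05   1.11] 0.064
```

View pics/side15.png

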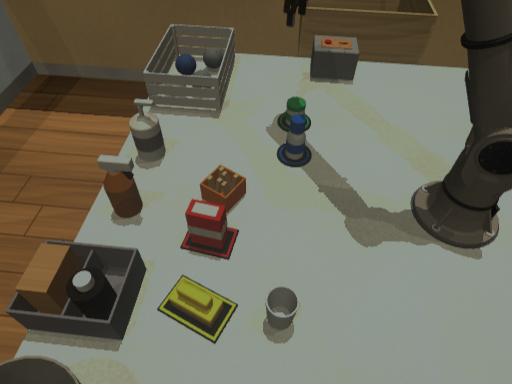

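View pics/top15.png

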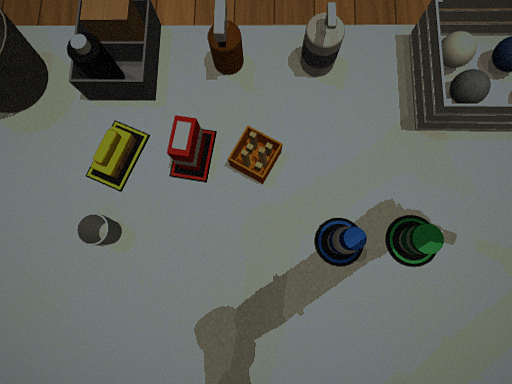

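All four supplies stand upright inside their outlines (about 1–3 mm off centre), the gripper is clear of everything, and the beaker and peg tub haven't moved.

```bash
python3 -c "
from plant import bot
print(bot.job_done())"
```

```text
the job is handed in; nothing more can be done
None
```

The brush, carton, bottle and tub are all standing upright on their own mats, and I handed the job in at about 31.5 s of the 115 s allowed. No verdict was reported.

- **Position:** in my last camera check, all four were within about 3 mm of their mat centres.
- **Alignment:** the carton and brush were lined up within about 2° of their outlines.
- **Bystanders:** the beaker and peg tub measured within about 2 mm of where they started.
- **Gripper:** it was raised clear of everything before I handed in.

One check disagreed. The final side-camera fit of the tub was poor because the bottle partly hides it from that camera. The top-camera fit was clean and put the tub about 1 mm off centre.

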